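Load the tablet dosing unit and set the wash going

ROBOT

A 6-joint arm with a two-finger parallel gripper is mounted at the origin on the work surface. World frame = base frame: x ahead of the robot, y to its left, z up, the work surface at z = 0. Lengths are in m, angles in rad, forces in N, time in s.
With the tool pointing down it reaches from about 0.3 to 0.75 m from the base axis. Payload 8.5 kg.
Tool frame: the origin (TCP) lies between the finger pads; the fingertips stand 22 mm ahead of it and the grasp point (between the pads) lies 3 mm ahead of it; z points along the fingers, y is the line along which they close (so a half turn about z gives the same grasp; the last joint's range is limited). The gripper opens to 88 mm and grips with 3 to 60 N. Pads are 18 mm wide; open, the fingers measure 123 mm over their backs; the gripper's body (75 mm by 187 mm) begins 45 mm behind the grasp point.
Start: joints at [-1.442, 0.381, 1.297, -0, 1.464, -0.215], TCP at [0.185, -0.518, 0.261] pointing down, gripper open.
Joint ranges: [-3.11, 3.11], [-0.89, 2.33], [0.22, 2.48], [-1.42, 4.56], [0.17, 2.85], [-2.88, 2.88]. Speed limits (rad/s): [2.39, 2.39, 3.14, 3.14, 3.14, 3.14].

INTERFACE

Orientations are given as a 3x3 rotation matrix whose columns are the frame's x, y, z axes.
In Python, from bench import r gives the robot as it stands.
- The arm moves only by the tool send_rows, never from a script. Its argument "deltas" is a list of rows, each a list of 3 entries, a list of its own where there are three numbers: the opening, from 0 (shut) to 1 (fully open), then the shift along the tool's x, y, z in cm, then the turn, a rotation vector about the tool's x, y, z in degrees. In form: [[fingers, [x, y, z], [ax, ay, az]], ...]. A call has 1 to 10 rows; each row is the pose to reach, as a shift and turn from the pose commanded when the call began, along the tool's axes at that moment; what a row does not reach only later rows make up. A row lasts 1/12 s, in which the tool goes at most 41.7 mm and 7.16 degrees, less where a joint would pass 70% of its speed; a pose out of reach is approached as far as the arm can. A call with a gripper value outside its range is refused whole. The fingers move at their own pace and stop on an object; the grip force is fixed at half the most. Time passes only in rows, so rows that repeat a pose let the fingers close. It gives the time, the measured TCP pose, the force, the opening and the grip force at its end, in the units of the state.
- r.sense(): the state, without advancing time (a new reading comes with each control period).
- r.read_camera(name): name is "side" or "top"; returns a dict with "img" (384x512x3 uint8, red, green, blue), "z_map" (384x512 float32, m along the optical axis (not along the pixel's ray), 0 where there is no reading), "fov_y" (degrees; the focal length in pixels is half the picture's height over the tangent of half this angle, whatever the lens; pixels are square), "cx", "cy" (the principal point, pixels), "eye" and "rotation" of the camera in the world. Camera axes: x right, y down, z forward; pixel columns grow to the right and rows downward; lengths in m; the calibration is good to about 2 mm. A picture is of the moment at which its call begins.
- r.hand_in(): hands the job in; it is judged then, once.
Trained networks look in the newest picture that a camera, given by its name, has taken for a name from the list of things; names that differ only in an ending like _2 or _b are one class to them, and where a whole thing is asked for, a point or a joint stands for the part that bears it (a point fixed in the world has none). Each returns a list of dicts, best first, with "conf" (0 to 1); they miss things now and then, are a little off and sometimes report something else, mostly with a low value. They report only what shows in the picture. A call takes as long as a camera call.
- r.spot_in(name, camera): "centre" ([x, y, z] in m, in world coordinates, good to about 4 mm: the middle of the surface that is visible of it).
The state is a dict: "t": time; "joints": joint angles; "joint_vel": joint speeds; "tau": joint torques, N m; "position": TCP position; "tool_rot": TCP orientation; "force": force on the tool from outside, world axes, zero at the start; "wrist_torque": the same for the moment, N m; "gripper_width": finger opening in m; "grasp_force": force on a finger pad.
Only numpy, scipy, OpenCV 4.12 (cv2) and the standard library are available. Lean on these libraries where they do the work, as an engineer would, in place of code of your own. Each camera call takes 0.05 s, during which the arm holds its last target. There are 200 camera calls.

TASK

Press down the tab of the dosing unit so that its flap tips fully up, put every washing tablet on the counter into the chamber, and press the flap fully shut. Then start the wash by pressing the three keys on the panel fully down one at a time, in order from the smallest to the largest, letting each come up before the next. Leave the other things on the counter where they are.

Things in the scene. Friction and masses are not known exactly. Their poses are not given: they have to be found in the camera images.
- unit: White tablet dosing unit, fixed to the counter, yaw up to 0.3 rad. Origin: on the counter. On its -y side an open-topped chamber (inside 130 mm along x, 132 mm along y, centred at x=0, y=-31 mm; floor 20 mm and rim 80 mm above the counter; walls 5 mm) under a grey flap; the flap's finger tab sticks out on the +y side.
- pivot (a point): Middle of the flap's pivot pin, fixed on the unit at x=0, y=+50 mm, 83 mm above the counter. The pin runs along the unit's x.
- flap (a joint): Angle of the grey rocker flap, rad: 0 shut (cover level on the rim; may start up to 0.12 ajar), 1.4 fully up (end stop). Cover and tab are one seesaw. Pressing the tab straight down 40 mm beyond the pivot tips the cover up. A stiff hinge (0.13 N m friction, no spring) leaves it as put; to shut it, push the raised cover over and press its free end down (pressing straight down on the steep free end jams).
- cover_end (a point): Middle of the cover's free end: 155 mm from the pivot, towards the unit's -y when shut; 236 mm above the counter and 26 mm towards -y from the pivot when fully up. The cover is 140 mm along x and 6 mm thick. Moves with the flap.
- tab_end (a point): Middle of the tab's free end: 75 mm from the pivot on the +y side. The tab is 60 mm wide along x, 6 mm thick; it rises from the pivot at 0.70 rad above level when the flap is shut and points 0.70 rad below level when fully up. Moves with the flap.
- tab0_c (a point): Centre (half-way up) of an off-white round washing tablet, 38 mm diameter, 18 mm tall, about 40 g, flat on the counter at the start; its z is the disc's axis. Three to five tablets are there, the others are absent.
- tab1_c (a point): Centre (half-way up) of an off-white round washing tablet, 38 mm diameter, 18 mm tall, about 40 g, flat on the counter at the start; its z is the disc's axis. Three to five tablets are there, the others are absent.
- tab2_c (a point): Centre (half-way up) of an off-white round washing tablet, 38 mm diameter, 18 mm tall, about 40 g, flat on the counter at the start; its z is the disc's axis. Three to five tablets are there, the others are absent.
- tab3_c (a point): Centre (half-way up) of an off-white round washing tablet, 38 mm diameter, 18 mm tall, about 40 g, flat on the counter at the start; its z is the disc's axis. Three to five tablets are there, the others are absent.
- tab4_c (a point): Centre (half-way up) of an off-white round washing tablet, 38 mm diameter, 18 mm tall, about 40 g, flat on the counter at the start; its z is the disc's axis. Three to five tablets are there, the others are absent.
- key_small_top (a point): Middle of the top face of the small round grey key (18 mm diameter) on the white control panel (200 x 90 x 30 mm, fixed). The three keys stand in one row 58 mm apart, in any order along the row; they differ only in diameter.
- key_small (a joint): Travel of the small key, m: 0 up, 0.006 fully down (straight down, spring return, about 4 N when fully down).
- key_middle_top (a point): Middle of the top face of the middle round grey key (27 mm diameter) on the white control panel (200 x 90 x 30 mm, fixed). The three keys stand in one row 58 mm apart, in any order along the row; they differ only in diameter.
- key_middle (a joint): Travel of the middle key, m: 0 up, 0.006 fully down (straight down, spring return, about 4 N when fully down).
- key_large_top (a point): Middle of the top face of the large round grey key (38 mm diameter) on the white control panel (200 x 90 x 30 mm, fixed). The three keys stand in one row 58 mm apart, in any order along the row; they differ only in diameter.
- key_large (a joint): Travel of the large key, m: 0 up, 0.006 fully down (straight down, spring return, about 4 N when fully down).
- peg0_c (a point): Bystander, to be left alone: wooden clothes peg, 72 mm along its y, 12 mm wide, 10 mm high; this point is its centre.
- peg1_c (a point): Bystander, to be left alone: wooden clothes peg, 72 mm along its y, 12 mm wide, 10 mm high; this point is its centre.
- soap_c (a point): Bystander, to be left alone: yellow soap bar, 55 x 85 x 28 mm; this point is its centre.
- scrub_grip (a point): Bystander, to be left alone: scrubbing brush; this point is on its handle.
- dish_rim (a point): Bystander, to be left alone: empty white bowl, 110 mm across, 40 mm high; this point is the middle of its mouth.
- softener_c (a point): Bystander, to be left alone: blue bottle, 80 mm across, 220 mm high; this point is its centre.
- jar_c (a point): Bystander, to be left alone: glass jar, 80 mm across, 100 mm high; this point is its centre.

How it is judged:
On the way, in this order (a step that is already met when the one before it is completed fails the run):
1. the flap is tipped fully up (over 1.25 rad) (value of joint flap above 1.25 rad), for 0.2 s.
2. every tablet lies in the chamber and the flap is shut (under 0.06 rad) (x of tab0_c in the frame of unit between -0.065 and 0.065 m and y of tab0_c in the frame of unit between -0.097 and 0.035 m and z of tab0_c in the frame of unit between 0.015 and 0.078 m and x of tab1_c in the frame of unit between -0.065 and 0.065 m and y of tab1_c in the frame of unit between -0.097 and 0.035 m and z of tab1_c in the frame of unit between 0.015 and 0.078 m and x of tab2_c in the frame of unit between -0.065 and 0.065 m and y of tab2_c in the frame of unit between -0.097 and 0.035 m and z of tab2_c in the frame of unit between 0.015 and 0.078 m and x of tab3_c in the frame of unit between -0.065 and 0.065 m and y of tab3_c in the frame of unit between -0.097 and 0.035 m and z of tab3_c in the frame of unit between 0.015 and 0.078 m and x of tab4_c in the frame of unit between -0.065 and 0.065 m and y of tab4_c in the frame of unit between -0.097 and 0.035 m and z of tab4_c in the frame of unit between 0.015 and 0.078 m and value of joint flap below 0.06 rad), for 0.2 s.
3. the small key is pressed fully down (over 4.5 mm) with the others up (value of joint key_small above 0.0045 m and value of joint each of key_middle, key_large below 0.002 m), for 0.05 s.
4. the middle key is pressed fully down (over 4.5 mm) with the others up (value of joint key_middle above 0.0045 m and value of joint each of key_small, key_large below 0.002 m), for 0.05 s.
5. the large key is pressed fully down (over 4.5 mm) with the others up (value of joint key_large above 0.0045 m and value of joint each of key_small, key_middle below 0.002 m), for 0.05 s.
At the end, for the whole second after the job is handed in: Every tablet present lies at rest inside the chamber (its centre between the walls and below the rim), the flap is shut to within 0.06 rad, and all keys are up (all of step 2 and value of joint each of key_small, key_middle, key_large below 0.002 m and linear speed of each of tab0, tab1, tab2, tab3, tab4 below 0.03 m/s); the robot touches nothing.
It fails at once if a key is pressed while the flap stands open (value of joint flap above 0.2 rad and value of joint any of key_small, key_middle, key_large above 0.003 m).
It fails at once if two keys are down at once (value of joint each of key_small, key_middle above 0.003 m or value of joint each of key_small, key_large above 0.003 m or value of joint each of key_middle, key_large above 0.003 m).
It fails at once if a bystander is moved more than 60 mm (distance of any of peg0_c, peg1_c, soap_c, scrub_grip, dish_rim, softener_c, jar_c from where it was at the start of the episode above 0.06 m).
Of tab0, tab1, tab2, tab3, tab4 only 3 to 5 are there at a start; the rules pass over those that are not, and their reading is None.
At some moment in a run one of tab0, tab1, tab2, tab3, tab4 may be knocked a few centimetres aside while the robot is not near it.
Once in a run the grip may slacken for a moment while it holds something.
It also fails if it takes over 210 s, if anything falls off the work surface, if the arm or the gripper's body presses on something with over 40 N, if the wrist force passes 120 N, or if a joint passes its speed limit or range.

## Working session

There is one attempt and no reset: what is moved stays moved. The work goes in short steps, Python scripts to look and compute and a tool call to move; the robot and the scene stay as the last step left them, time stands still between calls to the robot, and variables do not carry over. Pictures are saved under pics/ and viewed, at most 14 in all, crops included, and the job is handed in when it is done.

Besides the shell and the picture viewer there is one more tool, called after "Emit:" as name(argument=value, ...) on one line, values as JSON. send_rows: Moves the arm, as the interface text tells. Its arguments: {"type":"object","properties":{"deltas":{"type":"array"}},"required":["deltas"]}

```bash
mkdir -p pics
cat > h.py <<'E'
import numpy as np, cv2
from bench import r
def cam(n):
    c=r.read_camera(n); return c
def world(c):
    h,w=c["z_map"].shape; f=h/2/np.tan(np.radians(c["fov_y"])/2)
    v,u=np.mgrid[:h,:w]; z=c["z_map"]
    p=np.stack([(u-c["cx"])/f*z,(v-c["cy"])/f*z,z],-1)
    return p@np.array(c["rotation"]).T+np.array(c["eye"])
def rel(p):
    "shift in tool axes, cm, from the measured pose to a world TCP position"
    s=r.sense(); return np.round(100*np.array(s["tool_rot"]).T@(np.array(p)-s["position"]),2)
E
python3 - <<'E'
from h import *
s=r.sense(); print(np.round(s["tool_rot"],3),s["position"],s["gripper_width"])
for n in("top","side"):
    c=cam(n); cv2.imwrite(f"pics/{n}0.png",cv2.cvtColor(c["img"],cv2.COLOR_RGB2BGR)); np.savez(f"{n}0.npz",**c); print(n,c["eye"],np.round(c["rotation"],2).tolist(),c["fov_y"])
    for k in["unit","pivot","tab_end","cover_end","tab0_c","key_small_top","key_middle_top","key_large_top","peg0_c","soap_c","scrub_grip","dish_rim","softener_c","jar_c"]:
        print(k,[(round(d["conf"],2),np.round(d["centre"],3).tolist()) for d in r.spot_in(k,n) if d["conf"]>.2])
print(r.sense()["t"])
E
```

```text
[[ 0.941  0.337 -0.   ]
 [ 0.337 -0.941  0.001]
 [ 0.    -0.001 -1.   ]] [ 0.18535482 -0.51756906  0.26015454] 0.08821233599432426
top [0.38755179 0.04385516 1.56589611] [[0.02, -0.99, 0.15], [-1.0, -0.02, -0.0], [0.01, -0.15, -0.99]] 44.76252594083329
unit [(0.97, [0.546, 0.241, 0.094])]
pivot [(0.98, [0.552, 0.242, 0.094]), (0.49, [0.458, -0.037, 0.021]), (0.43, [0.455, -0.113, 0.018])]
tab_end [(0.83, [0.554, 0.223, 0.095])]
cover_end [(0.68, [0.549, 0.228, 0.097]), (0.66, [0.728, 0.098, 0.021]), (0.33, [0.61, -0.345, 0.054])]
tab0_c [(0.52, [0.456, -0.038, 0.022])]
key_small_top [(0.43, [0.607, -0.346, 0.051]), (0.33, [0.457, -0.038, 0.022])]
key_middle_top [(0.59, [0.614, -0.349, 0.047])]
key_large_top [(0.49, [0.555, 0.222, 0.097])]
peg0_c [(0.42, [0.505, 0.0, 0.01]), (0.34, [0.766, -0.089, 0.029])]
soap_c [(0.7, [0.764, -0.095, 0.028]), (0.61, [0.553, 0.228, 0.095])]
scrub_grip [(0.95, [0.726, 0.098, 0.02])]
dish_rim [(0.59, [0.762, -0.232, 0.02])]
softener_c [(0.73, [0.454, 0.523, 0.144]), (0.51, [0.542, -0.083, 0.017])]
jar_c [(0.71, [0.579, -0.476, 0.101])]
side [ 0.49794582 -1.43451739  1.02795435] [[1.0, -0.04, 0.07], [-0.09, -0.52, 0.85], [0.0, -0.85, -0.52]] 46.07553903928636
unit [(0.85, [0.549, 0.179, 0.077])]
pivot [(0.57, [0.55, 0.18, 0.075])]
tab_end [(0.76, [0.551, 0.231, 0.094])]
cover_end [(0.91, [0.553, 0.232, 0.098])]
tab0_c [(0.65, [0.451, -0.051, 0.018])]
key_small_top []
key_middle_top [(0.4, [0.554, 0.228, 0.095])]
key_large_top [(0.66, [0.5, -0.32, 0.052])]
peg0_c [(0.53, [0.542, -0.09, 0.019])]
soap_c [(0.64, [0.451, -0.048, 0.017]), (0.56, [0.757, -0.111, 0.025])]
scrub_grip [(0.57, [0.736, 0.089, 0.016])]
dish_rim [(0.73, [0.761, -0.207, 0.02]), (0.6, [0.617, -0.353, 0.054])]
softener_c [(0.73, [0.458, 0.513, 0.099])]
jar_c [(0.61, [0.58, -0.52, 0.072])]
1.5
```

View pics/top0.png

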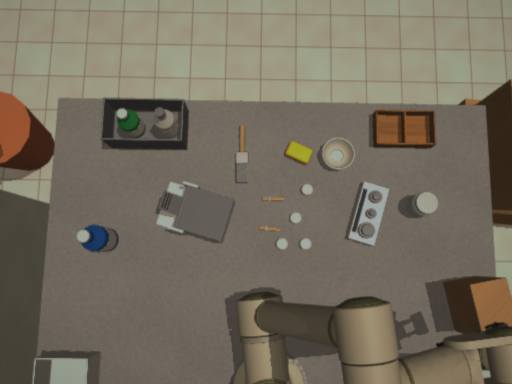

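View pics/side0.png

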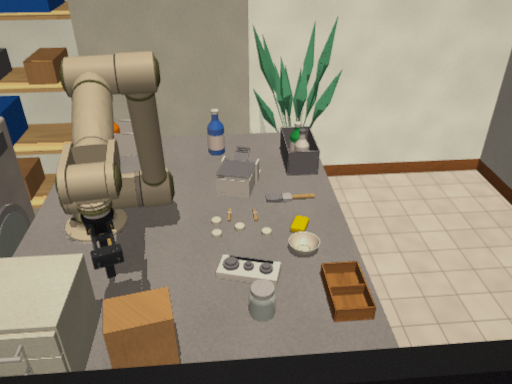

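The top view shows four tablets, at (307,189), (296,218), (282,244) and (306,244). The unit is at (197,212) with its tab on the left, at about (170,203). The panel is at (370,213), with its keys at (375,197), (371,213) and (366,230), and the pegs are at (274,199) and (270,229).

Run:
```python
from h import *
c=dict(np.load("top0.npz")); W=world(c); img=c["img"].astype(int)
def dump(m,name,mn=8):
    n,l,st,_=cv2.connectedComponentsWithStats(m.astype(np.uint8))
    for i in range(1,n):
        if st[i,4]<mn: continue
        P=W[l==i]; rc=cv2.minAreaRect((P[:,:2]*1000).astype(np.float32))
        print(name,st[i].tolist(),np.round(P.mean(0),3),np.round(np.median(P[:,2]),3),"rect",np.round(rc[0],0),np.round(rc[1],0),round(rc[2],1))
v,u=np.mgrid[:384,:512]
br=img.min(-1)>150
box=lambda a,b,c_,d:(u>a)&(u<b)&(v>c_)&(v<d)
print("counter z",np.median(W[255:275,180:230,2]))
dump(br&box(255,320,175,260)&(W[...,2]>.008),"tab")
for (a,b) in[(307,189),(296,218),(282,244),(306,244)]:
    P=W[b-9:b+10,a-9:a+10].reshape(-1,3);P=P[(P[:,2]>.012)];print(len(P),np.round((P[:,:2].min(0)+P[:,:2].max(0))/2,3),np.round(P.mean(0),3))
dump(box(155,240,175,245)&(W[...,2]>.06),"unit")
g=(img.max(-1)<115)
dump(box(180,240,175,245)&(W[...,2]>.06)&g,"cover")
dump(box(155,182,185,220)&(W[...,2]>.085)&g,"tab")
dump(box(345,395,180,250)&(W[...,2]>.02),"panel")
dump(box(345,395,180,250)&(W[...,2]>.037),"keys",3)
dump(box(345,395,180,250)&(W[...,2]>.02)&(img.max(-1)<140),"keysdark",3)
dump(box(255,290,190,240)&(W[...,2]>.004)&(W[...,2]<.014),"peg",5)
# height samples over cover
for p in [(185,195),(190,215),(215,200),(228,205),(220,235),(170,203),(165,200),(176,204)]: print(p,np.round(W[p[1],p[0]],3))
big=cv2.resize(cv2.cvtColor(c["img"][170:260,150:400],cv2.COLOR_RGB2BGR),None,fx=3.2,fy=3.2,interpolation=cv2.INTER_CUBIC);cv2.imwrite("pics/crop0.png",big)
```

```text
counter z 0.000683250198801777
tab [303, 186, 9, 8, 52] [ 0.635 -0.123  0.019] 0.019 rect [ 635. -123.] [24. 26.] 29.3
tab [291, 214, 9, 8, 60] [ 0.536 -0.083  0.044] 0.019 rect [473. -21.] [ 28. 213.] 45.4
tab [301, 239, 10, 9, 67] [ 0.454 -0.119  0.019] 0.019 rect [ 454. -119.] [28. 28.] 45.4
tab [278, 240, 9, 8, 60] [ 0.452 -0.041  0.019] 0.019 rect [452. -42.] [23. 26.] 2.1
98 [ 0.528 -0.049] [ 0.634 -0.122  0.034]
101 [ 0.473 -0.03 ] [ 0.533 -0.079  0.095]
99 [ 0.429 -0.007] [ 0.451 -0.039  0.066]
102 [ 0.43  -0.047] [ 0.451 -0.111  0.095]
unit [158, 181, 77, 60, 2706] [0.546 0.228 0.099] 0.095 rect [525. 179.] [350. 161.] 69.4
cover [181, 185, 54, 56, 2137] [0.542 0.208 0.097] 0.095 rect [518. 157.] [307. 159.] 68.3
tab [158, 190, 24, 30, 424] [0.568 0.314 0.108] 0.108 rect [563. 311.] [76. 72.] 70.9
panel [348, 181, 42, 65, 1649] [ 0.557 -0.324  0.04 ] 0.032 rect [ 469. -212.] [185. 504.] 37.8
keys [370, 190, 13, 13, 127] [ 0.61  -0.344  0.059] 0.047 rect [ 512. -159.] [ 40. 474.] 28.1
keys [366, 207, 11, 12, 83] [ 0.557 -0.332  0.045] 0.045 rect [ 557. -333.] [33. 33.] 42.9
k
[... 858 characters left out ...]
rect [548.  31.] [14.  4.] 55.7
peg [288, 217, 2, 4, 5] [ 0.537 -0.063  0.006] 0.006 rect [537. -63.] [ 3. 10.] 89.5
peg [274, 218, 3, 6, 7] [ 0.528 -0.019  0.005] 0.005 rect [529. -18.] [17.  7.] 0.7
peg [259, 225, 23, 8, 77] [ 0.503 -0.001  0.009] 0.009 rect [502.  -1.] [73. 19.] 83.5
peg [285, 225, 3, 3, 6] [ 0.511 -0.054  0.006] 0.006 rect [511. -55.] [7. 7.] 89.2
peg [259, 236, 5, 3, 6] [0.472 0.028 0.006] 0.007 rect [473.  28.] [10.  9.] 46.9
(185, 195) [0.597 0.274 0.092]
(190, 215) [0.533 0.255 0.095]
(215, 200) [0.582 0.177 0.097]
(228, 205) [0.567 0.135 0.102]
(220, 235) [0.472 0.157 0.103]
(170, 203) [0.568 0.317 0.111]
(165, 200) [0.576 0.331 0.12 ]
(176, 204) [0.568 0.3   0.096]
```

View pics/crop0.png

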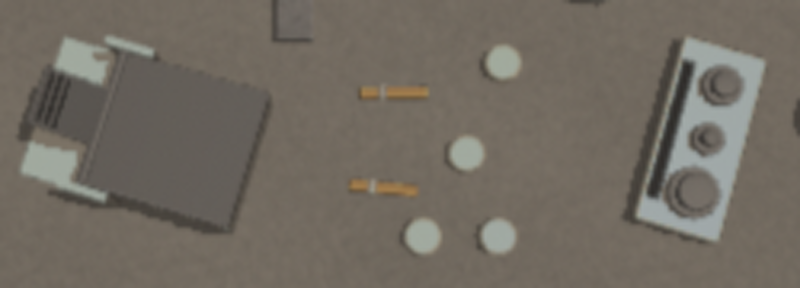

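The crop confirms four tablets, and along the panel the keys run middle (top), small (centre), large (bottom). The unit has a yaw of roughly -0.28 rad. Next I'll fit the unit pose more precisely.

```bash
cat >> h.py <<'E'
def fitunit(c):
    W=world(c); img=c["img"].astype(int); v,u=np.mgrid[:384,:512]
    m=(u>155)&(u<240)&(v>180)&(v<245)&(W[...,2]>.085)&(W[...,2]<.15)&(W[...,1]<.5)&(W[...,1]>.05)&(img.max(-1)<125)
    m=cv2.morphologyEx(m.astype(np.uint8),cv2.MORPH_OPEN,np.ones((3,3)))
    P=W[m>0]; return P
E
python3 - <<'E'
from h import *
c=dict(np.load("top0.npz")); P=fitunit(c)
best=None
for a in np.arange(-.35,-.15,.01):
    R=np.array([[np.cos(a),-np.sin(a)],[np.sin(a),np.cos(a)]])
    Q=P[:,:2]@R
    C=Q[(Q[:,1]<np.percentile(Q[:,1],70))]
    w=np.percentile(C[:,0],99.5)-np.percentile(C[:,0],.5)
    if best is None or w<best[0]: best=(w,a,np.percentile(C[:,0],[.5,99.5]),np.percentile(Q[:,1],[.3,99.7]))
print(best)
a=best[1];R=np.array([[np.cos(a),-np.sin(a)],[np.sin(a),np.cos(a)]])
Q=P[:,:2]@R; x0=best[2].mean()
d=abs(Q[:,0]-x0)<.025
for y in np.arange(best[3][0],best[3][1],.015):
    s=d&(abs(Q[:,1]-y)<.005); print(round(y,3),np.round(np.median(P[s,2]),4) if s.any() else None)
T=Q[Q[:,1]>best[3][1]-.05]; print("tab x mid",np.percentile(T[:,0],[2,98]).mean(),x0)
E
```

```text
(np.float64(0.13770059945711338), np.float64(-0.2599999999999999), array([0.40037925, 0.53807985]), array([0.2647259 , 0.47915886]))
0.265 0.102
0.28 0.1025
0.295 0.0991
0.31 0.0974
0.325 0.0967
0.34 0.0951
0.355 0.0926
0.37 0.0918
0.385 0.0907
0.4 0.0896
0.415 0.0883
0.43 0.0935
0.445 0.1044
0.46 0.115
0.475 0.1242
tab x mid 0.4708718242128296 0.4692295520402756
```

```bash
cat >> h.py <<'E'
A=-.26; RU=np.array([[np.cos(A),-np.sin(A)],[np.sin(A),np.cos(A)]])
def U(xu,yu,z): return np.r_[RU@[.4695+xu,.3695+yu],z]
from scipy.spatial.transform import Rotation as Ro
def go(p,yaw=None,tilt=0):
    "shift (cm) and rotvec (deg) in tool axes; yaw = world angle of tool x (deg), tool down, tilt about tool y"
    s=r.sense(); T=np.array(s["tool_rot"]); out=rel(p).tolist()
    if yaw is not None:
        y=np.radians(yaw); G=np.array([[np.cos(y),np.sin(y),0],[np.sin(y),-np.cos(y),0],[0,0,-1]])
        G=G@Ro.from_rotvec([0,np.radians(tilt),0]).as_matrix()
        out.append(np.round(Ro.from_matrix(T.T@G).as_rotvec(degrees=True),1).tolist())
    print(out)
def st():
    s=r.sense(); print(round(s["t"],2),np.round(s["position"],4),np.round(s["force"],1),round(s["gripper_width"],4),round(s["grasp_force"],1))
E
python3 - <<'E'
from h import *
print(U(0,.05,0),U(0,.096,0)); go(U(0,.098,.20),75.1)
E
```

```text
[0.56156539 0.28470128 0.        ] [0.57339109 0.32915522 0.        ]
[65.19, -66.83, 6.08, [-0.0, -0.0, -55.4]]
```

Emit:
send_rows(deltas=[[0,[4,-4,0],[0,0,-6]],[0,[8,-8,0],[0,0,-12]],[0,[11,-11,0],[0,0,-18]],[0,[14,-14,0],[0,0,-24]],[0,[17,-17,0],[0,0,-30]],[0,[20,-20,0],[0,0,-36]],[0,[23,-23,0],[0,0,-42]],[0,[26,-26,0],[0,0,-48]],[0,[29,-29,0],[0,0,-54]],[0,[32,-32,0],[0,0,-55.4]]])

```text
t: 2.33
position: [0.3638, -0.1392, 0.261]
tool_rot: [[0.252, 0.968, 0.001], [0.968, -0.252, -0.001], [-0.0, 0.001, -1.0]]
force: [1.2, -0.7, 0.2]
gripper_width: 0.0231
grasp_force: 0.0
```

Run:
```python
from h import *
st(); go(U(0,.098,.20),75.1)
```

```text
2.33 [ 0.3638 -0.1392  0.261 ] [ 1.2 -0.7  0.2] 0.0231 0.0
[50.81, 8.46, 6.09, [0.0, 0.0, 0.3]]
```

Emit:
send_rows(deltas=[[0,[50.8,8.5,0],[0,0,0]],[0,[50.8,8.5,0],[0,0,0]],[0,[50.8,8.5,0],[0,0,0]],[0,[50.8,8.5,0],[0,0,0]],[0,[50.8,8.5,0],[0,0,0]],[0,[50.8,8.5,0],[0,0,0]],[0,[50.8,8.5,0],[0,0,0]],[0,[50.8,8.5,0],[0,0,0]],[0,[50.8,8.5,0],[0,0,0]],[0,[50.8,8.5,0],[0,0,0]]])

```text
t: 3.17
position: [0.5359, 0.2406, 0.2607]
tool_rot: [[0.257, 0.966, 0.0], [0.966, -0.257, -0.0], [0.0, 0.0, -1.0]]
force: [1.2, -0.6, -0.0]
gripper_width: 0.0006
grasp_force: 0.0
```

Run:
```python
from h import *
st(); go(U(0,.098,.20),75.1,-10)
```

```text
3.17 [0.5359 0.2406 0.2607] [ 1.2 -0.6 -0. ] 0.0006 0.0
[9.72, 1.35, 6.08, [0.0, -10.0, 0.0]]
```

Emit:
send_rows(deltas=[[0,[4,0.5,0],[0,-4,0]],[0,[8,1,0],[0,-8,0]],[0,[9.8,1.3,2],[0,-10,0]],[0,[9.8,1.3,5],[0,-10,0]],[0,[9.8,1.3,8],[0,-10,0]],[0,[9.8,1.3,8],[0,-10,0]],[0,[9.8,1.3,8],[0,-10,0]]])

```text
t: 3.75
position: [0.5731, 0.3295, 0.1801]
tool_rot: [[0.253, 0.966, -0.047], [0.951, -0.257, -0.169], [-0.175, -0.002, -0.985]]
force: [0.5, 0.4, 0.2]
gripper_width: 0.0006
grasp_force: 0.0
```

Run:
```python
from h import *
st(); print(U(0,.100,.18)); go(U(0,.098,.078),75.1,-10);go(U(0,.098,.068),75.1,-10)
```

```text
3.75 [0.5731 0.3295 0.1801] [0.5 0.4 0.2] 0.0006 0.0
[0.57441941 0.33302078 0.18      ]
[1.96, 0.06, 10.03, [-0.1, 0.1, 0.0]]
[2.14, 0.06, 11.01, [-0.1, 0.1, 0.0]]
```

Emit:
send_rows(deltas=[[0,[0.6,0,2],[0,0,0]],[0,[0.9,0,3.5],[0,0,0]],[0,[1.1,0,4.7],[0,0,0]],[0,[1.3,0,5.7],[0,0,0]],[0,[1.5,0,6.7],[0,0,0]],[0,[1.6,0,7.7],[0,0,0]],[0,[1.8,0,8.7],[0,0,0]],[0,[1.9,0,9.4],[0,0,0]],[0,[2,0,10],[0,0,0]],[0,[2,0,10],[0,0,0]]])

```text
t: 4.58
position: [0.5743, 0.3318, 0.0789]
tool_rot: [[0.254, 0.966, -0.044], [0.952, -0.257, -0.168], [-0.173, 0.001, -0.985]]
force: [-0.1, 2.1, 2.6]
gripper_width: 0.0008
grasp_force: 1.3
```

Run:
```python
from h import *
st(); c=cam("side"); cv2.imwrite("pics/s1.png",cv2.resize(cv2.cvtColor(c["img"][80:280,150:350],cv2.COLOR_RGB2BGR),None,fx=3,fy=3))
```

```text
4.58 [0.5743 0.3318 0.0789] [-0.1  2.1  2.6] 0.0008 1.3
```

View pics/s1.png

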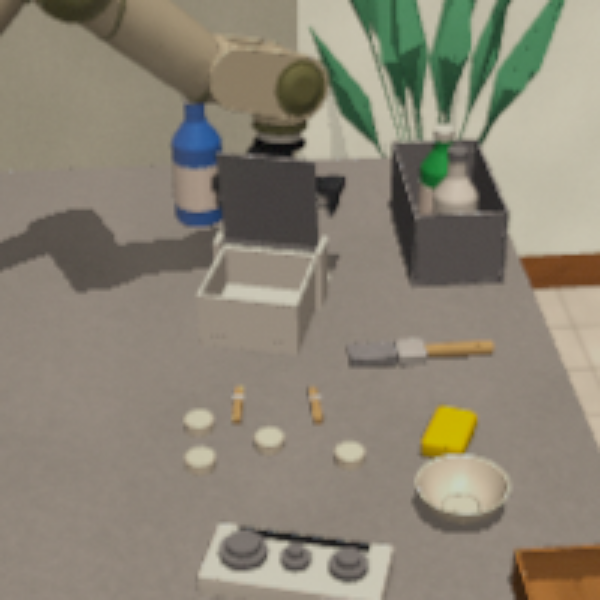

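The cover now stands nearly upright in the crop, at (265,200), with the chamber open. I'll push a bit further to reach the stop.

Emit:
send_rows(deltas=[[0,[0,0,0.4],[0,0,0]],[0,[0.1,0,0.8],[0,0,0]],[0,[0.1,0,1.1],[0,0,0]],[0,[0.2,0,1.3],[0,0,0]],[0,[0.2,0,1.3],[0,0,0]],[0,[0.2,0,1.3],[0,0,0]]])

```text
t: 5.13
position: [0.577, 0.3344, 0.0744]
tool_rot: [[0.255, 0.967, -0.03], [0.953, -0.256, -0.161], [-0.163, 0.013, -0.986]]
force: [-3.8, 8.8, 45.4]
gripper_width: 0.0004
grasp_force: 19.9
```

Run:
```python
from h import *
st()
c=cam("side"); W=world(c); v,u=np.mgrid[:384,:512]; m=(u>222)&(u<257)&(v>130)&(v<163)
P=W[m]; Q=P[:,:2]@RU; y=Q[:,1]-.3695
k=(abs(Q[:,0]-.4695)<.06)&(P[:,2]>.1)&(abs(y-.04)<.06)
f=np.polyfit(P[k,2],y[k],1); print("n",k.sum(),"flap angle",np.pi/2+np.arctan(f[0]), P[k,2].max(), np.polyval(f,.236))
```

```text
5.13 [0.577  0.3344 0.0744] [-3.8  8.8 45.4] 0.0004 19.9
n 760 flap angle 1.4461776909341042 0.23870142656793003 0.024932419341803947
```

The flap is at its stop. I'll back off and re-find the tablets.

Emit:
send_rows(deltas=[[0,[0,0,-3],[0,0,0]],[0,[0,0,-7],[0,0,0]],[0,[0,0,-11],[0,0,0]],[0,[0,0,-15],[0,0,0]],[0,[0,0,-18],[0,0,0]],[0.55,[0,0,-20],[0,5,0]],[0.55,[0,0,-20],[0,10,0]],[0.55,[0,0,-20],[0,10,0]]])

```text
t: 5.85
position: [0.583, 0.3641, 0.2642]
tool_rot: [[0.259, 0.966, 0.003], [0.966, -0.259, 0.003], [0.004, 0.002, -1.0]]
force: [-0.3, -0.5, -1.2]
gripper_width: 0.018
grasp_force: 0.0
```

```bash
cat >> h.py <<'E'
def tabs(n="top"):
    c=cam(n); W=world(c); img=c["img"].astype(int)
    m=(img.min(-1)>125)&(img.max(-1)-img.min(-1)<60)&(W[...,2]>.010)&(W[...,2]<.026)&(W[...,0]>.3)&(W[...,0]<.8)&(W[...,1]>-.27)&(W[...,1]<.14)
    k,l,s,_=cv2.connectedComponentsWithStats(m.astype(np.uint8)); o=[]
    for i in range(1,k):
        if s[i,4]<20: continue
        P=W[l==i]; P=P[P[:,2]>.016] if n=="side" else P
        if len(P): o.append((np.round(P[:,:2].mean(0),3).tolist(),int(s[i,4])))
    return o
E
python3 - <<'E'
from h import *
st(); print(tabs(),tabs("side"))
E
```

```text
5.85 [0.583  0.3641 0.2642] [-0.3 -0.5 -1.2] 0.018 0.0
[([0.757, -0.203], 40), ([0.741, 0.099], 85), ([0.636, -0.123], 75), ([0.54, -0.086], 81), ([0.453, -0.041], 81), ([0.454, -0.12], 83)] [([0.532, 0.133], 28), ([0.73, 0.095], 86), ([0.45, -0.046], 47), ([0.538, -0.09], 46), ([0.452, -0.119], 52), ([0.633, -0.126], 49), ([0.76, -0.198], 185)]
```

Run:
```python
from h import *
go([.452,-.042,.13],75.1)
```

```text
[-42.58, -2.1, 13.35, [-0.1, 0.2, -0.1]]
```

Emit:
send_rows(deltas=[[0.55,[-1,0,-3],[0,0,0]],[0.55,[-4,0,-4],[0,0,4]],[0.55,[-8,-0.5,-4],[0,0,8]],[0.55,[-12,-0.5,-4],[0,0,12]],[0.55,[-16,-1,-4],[0,0,16]],[0.55,[-20,-1,-3],[0,0,20]],[0.55,[-24,-1.5,0],[0,0,20]],[0.55,[-28,-1.5,3],[0,0,20]],[0.55,[-32,-2,6],[0,0,20]],[0.55,[-36,-2,8],[0,0,20]]])

```text
t: 6.78
position: [0.4763, 0.0449, 0.1945]
tool_rot: [[0.571, 0.821, -0.005], [0.821, -0.571, -0.001], [-0.004, -0.003, -1.0]]
force: [1.9, -0.5, -0.0]
gripper_width: 0.0484
grasp_force: 0.0
```

Run:
```python
from h import *
st(); go([.452,-.042,.08],55);go([.452,-.042,.024],55)
```

```text
6.78 [0.4763 0.0449 0.1945] [ 1.9 -0.5 -0. ] 0.0484 0.0
[-8.48, 3.0, 11.47, [-0.2, 0.2, 0.2]]
[-8.46, 3.02, 17.07, [-0.2, 0.2, 0.2]]
```

Emit:
send_rows(deltas=[[0.55,[-4,1.5,4],[0,0,0]],[0.55,[-7,2.5,7],[0,0,0]],[0.55,[-8.5,3,10],[0,0,0]],[0.55,[-8.5,3,11.5],[0,0,0]],[0.55,[-8.5,3,11.5],[0,0,0]],[0.55,[-8.5,3,11.5],[0,0,0]]])

```text
t: 7.28
position: [0.4536, -0.0409, 0.081]
tool_rot: [[0.572, 0.82, -0.005], [0.82, -0.572, 0.001], [-0.002, -0.004, -1.0]]
force: [0.2, -0.3, 0.7]
gripper_width: 0.0486
grasp_force: 0.0
```

Run:
```python
from h import *
st(); print(tabs("side"));go([.452,-.042,.024],55)
```

```text
7.28 [ 0.4536 -0.0409  0.081 ] [ 0.2 -0.3  0.7] 0.0486 0.0
[([0.723, 0.096], 99), ([0.446, -0.048], 26), ([0.538, -0.088], 46), ([0.452, -0.121], 51), ([0.634, -0.129], 49), ([0.76, -0.198], 182)]
[-0.23, -0.11, 5.81, [-0.1, 0.1, 0.2]]
```

Emit:
send_rows(deltas=[[0.55,[-0.2,-0.1,3],[0,0,0]],[0.55,[-0.2,-0.1,5],[0,0,0]],[0.55,[-0.2,-0.1,5.7],[0,0,0]],[0.55,[-0.2,-0.1,5.7],[0,0,0]],[0.2,[-0.2,-0.1,5.7],[0,0,0]],[0.2,[-0.2,-0.1,5.7],[0,0,0]],[0.2,[-0.2,-0.1,5.7],[0,0,0]],[0.2,[-0.2,-0.1,5.7],[0,0,0]],[0.2,[-0.2,-0.1,5.7],[0,0,0]]])

```text
t: 8.08
position: [0.4527, -0.0421, 0.0261]
tool_rot: [[0.572, 0.82, 0.003], [0.82, -0.572, -0.001], [0.001, 0.003, -1.0]]
force: [0.1, 3.5, 7.3]
gripper_width: 0.0368
grasp_force: 30.0
```

Run:
```python
from h import *
st(); go(U(-.02,-.065,.13),75.1)
```

```text
8.08 [ 0.4527 -0.0421  0.0261] [0.1 3.5 7.3] 0.0368 30.0
[21.55, -7.69, -10.39, [0.2, -0.0, -20.0]]
```

Emit:
send_rows(deltas=[[0.2,[0,0,-3],[0,0,0]],[0.2,[0,0,-7],[0,0,0]],[0.2,[2,-1,-10.5],[0,0,-4]],[0.2,[5,-2,-12],[0,0,-8]],[0.2,[9,-3,-12],[0,0,-12]],[0.2,[13,-4.5,-12],[0,0,-16]],[0.2,[17,-6,-12],[0,0,-20]],[0.2,[20,-7,-12],[0,0,-20]],[0.2,[21.5,-7.7,-12],[0,0,-20]],[0.2,[21.5,-7.7,-12],[0,0,-20]]])

```text
t: 8.92
position: [0.5119, 0.1812, 0.1453]
tool_rot: [[0.253, 0.967, 0.001], [0.967, -0.253, 0.001], [0.001, 0.001, -1.0]]
force: [-1.1, 0.5, -0.5]
gripper_width: 0.0368
grasp_force: 30.0
```

Run:
```python
from h import *
st(); go(U(-.02,-.065,.075),75.1)
```

```text
8.92 [0.5119 0.1812 0.1453] [-1.1  0.5 -0.5] 0.0368 30.0
[-0.23, 0.13, 7.03, [0.1, -0.0, 0.2]]
```

Emit:
send_rows(deltas=[[0.2,[-0.2,0.1,3.5],[0,0,0]],[0.2,[-0.2,0.1,6],[0,0,0]],[0.2,[-0.2,0.1,7],[0,0,0]],[0.2,[-0.2,0.1,7],[0,0,0]],[0.52,[-0.2,0.1,7],[0,0,0]],[0.52,[-0.2,0.1,7],[0,0,0]],[0.52,[-0.2,0.1,7],[0,0,0]],[0.52,[-0.2,0.1,4],[0,0,0]],[0.52,[-0.2,0.1,0],[0,0,0]],[0.52,[-0.2,0.1,0],[0,0,0]]])

```text
t: 9.75
position: [0.515, 0.1764, 0.1521]
tool_rot: [[0.257, 0.966, 0.013], [0.966, -0.257, 0.001], [0.005, 0.012, -1.0]]
force: [0.3, -0.3, 0.8]
gripper_width: 0.0457
grasp_force: 0.0
```

Run:
```python
from h import *
st(); print(tabs("side")); go([.454,-.120,.08],75.1)
```

```text
9.75 [0.515  0.1764 0.1521] [ 0.3 -0.3  0.8] 0.0457 0.0
[([0.529, 0.134], 31), ([0.741, 0.094], 57), ([0.688, 0.095], 22), ([0.539, -0.092], 47), ([0.454, -0.123], 52), ([0.636, -0.128], 49), ([0.761, -0.199], 176)]
[-30.2, 1.76, 6.83, [0.5, -0.2, 0.0]]
```

Emit:
send_rows(deltas=[[0.56,[-4,0.2,0],[0,0,0]],[0.56,[-8,0.5,0],[0,0,0]],[0.56,[-12,0.8,0],[0,0,0]],[0.56,[-16,1,0],[0,0,0]],[0.56,[-20,1.2,1],[0,0,0]],[0.56,[-24,1.5,3],[0,0,0]],[0.56,[-28,1.7,5],[0,0,0]],[0.56,[-30.2,1.8,6.8],[0,0,0]],[0.56,[-30.2,1.8,6.8],[0,0,0]],[0.56,[-30.2,1.8,6.8],[0,0,0]]])

```text
t: 10.63
position: [0.4513, -0.1213, 0.0761]
tool_rot: [[0.26, 0.966, -0.002], [0.966, -0.26, 0.001], [0.001, -0.002, -1.0]]
force: [-0.4, 0.9, 0.1]
gripper_width: 0.0495
grasp_force: 0.0
```

Run:
```python
from h import *
st(); print(tabs("side"));print(tabs()); go([.454,-.120,.026],75.1)
```

```text
10.63 [ 0.4513 -0.1213  0.0761] [-0.4  0.9  0.1] 0.0495 0.0
[([0.548, 0.129], 51), ([0.724, 0.096], 108), ([0.634, -0.128], 47), ([0.451, -0.128], 36), ([0.76, -0.199], 184)]
[([0.759, -0.204], 44), ([0.742, 0.099], 82), ([0.636, -0.123], 81), ([0.549, -0.088], 26)]
[0.04, 0.17, 5.12, [0.0, -0.0, 0.0]]
```

Emit:
send_rows(deltas=[[0.56,[0,0.2,3],[0,0,0]],[0.56,[0,0.2,4.5],[0,0,0]],[0.56,[0,0.2,5.1],[0,0,0]],[0.56,[0,0.2,5.1],[0,0,0]],[0.2,[0,0.2,5.1],[0,0,0]],[0.2,[0,0.2,5.1],[0,0,0]],[0.2,[0,0.2,5.1],[0,0,0]],[0.2,[0,0.2,5.1],[0,0,0]],[0.2,[0,0.2,5.1],[0,0,0]]])

```text
t: 11.48
position: [0.4545, -0.1209, 0.0268]
tool_rot: [[0.257, 0.966, 0.002], [0.966, -0.257, -0.001], [-0.0, 0.002, -1.0]]
force: [-0.1, 2.6, 7.6]
gripper_width: 0.0368
grasp_force: 30.0
```

Run:
```python
from h import *
st(); go(U(.02,-.065,.145),75.1)
```

```text
11.48 [ 0.4545 -0.1209  0.0268] [-0.1  2.6  7.6] 0.0368 30.0
[30.45, 1.94, -11.81, [0.1, 0.0, -0.0]]
```

Emit:
send_rows(deltas=[[0.2,[0,0,-3],[0,0,0]],[0.2,[0,0,-7],[0,0,0]],[0.2,[4,0.2,-10],[0,0,0]],[0.2,[8,0.5,-12],[0,0,0]],[0.2,[12,0.8,-12],[0,0,0]],[0.2,[16,1,-12],[0,0,0]],[0.2,[20,1.3,-12],[0,0,0]],[0.2,[24,1.6,-12],[0,0,0]],[0.2,[28,1.9,-12],[0,0,0]],[0.2,[30.4,1.9,-12],[0,0,0]]])

```text
t: 12.32
position: [0.551, 0.1713, 0.1463]
tool_rot: [[0.255, 0.967, 0.001], [0.967, -0.255, 0.0], [0.001, 0.001, -1.0]]
force: [0.6, -0.5, -1.5]
gripper_width: 0.0371
grasp_force: 30.0
```

Run:
```python
from h import *
st(); go(U(.02,-.065,.075),75.1)
```

```text
12.32 [0.551  0.1713 0.1463] [ 0.6 -0.5 -1.5] 0.0371 30.0
[-0.28, 0.1, 7.13, [0.1, -0.0, 0.1]]
```

Emit:
send_rows(deltas=[[0.2,[-0.2,0.1,3.5],[0,0,0]],[0.2,[-0.2,0.1,6],[0,0,0]],[0.2,[-0.2,0.1,7],[0,0,0]],[0.2,[-0.2,0.1,7],[0,0,0]],[0.52,[-0.2,0.1,7],[0,0,0]],[0.52,[-0.2,0.1,7],[0,0,0]],[0.52,[-0.2,0.1,7],[0,0,0]],[0.52,[-0.2,0.1,4],[0,0,0]],[0.52,[-0.2,0.1,0],[0,0,0]],[0.52,[-0.2,0.1,0],[0,0,0]]])

```text
t: 13.15
position: [0.5537, 0.166, 0.1535]
tool_rot: [[0.257, 0.966, 0.013], [0.966, -0.257, 0.001], [0.005, 0.012, -1.0]]
force: [1.2, -0.4, 1.4]
gripper_width: 0.0457
grasp_force: 0.0
```

Run:
```python
from h import *
st(); print(tabs("side")); go([.538,-.087,.08],75.1)
```

```text
13.15 [0.5537 0.166  0.1535] [ 1.2 -0.4  1.4] 0.0457 0.0
[([0.534, 0.133], 29), ([0.739, 0.094], 57), ([0.691, 0.097], 31), ([0.539, -0.091], 46), ([0.634, -0.128], 47), ([0.76, -0.198], 181)]
[-24.83, 5.02, 7.02, [0.5, -0.2, -0.0]]
```

Emit:
send_rows(deltas=[[0.56,[-4,0.8,0],[0,0,0]],[0.56,[-8,1.6,0],[0,0,0]],[0.56,[-12,2.4,0],[0,0,0]],[0.56,[-16,3.2,1],[0,0,0]],[0.56,[-20,4,3],[0,0,0]],[0.56,[-23,4.6,5],[0,0,0]],[0.56,[-24.8,5,7],[0,0,0]],[0.56,[-24.8,5,7],[0,0,0]],[0.56,[-24.8,5,7],[0,0,0]]])

```text
t: 13.95
position: [0.535, -0.0872, 0.0753]
tool_rot: [[0.259, 0.966, -0.002], [0.966, -0.259, 0.001], [0.0, -0.002, -1.0]]
force: [0.2, -0.0, -0.4]
gripper_width: 0.0494
grasp_force: 0.0
```

Run:
```python
from h import *
st(); print(tabs("side"));print(tabs()); go([.539,-.087,.026],75.1)
```

```text
13.95 [ 0.535  -0.0872  0.0753] [ 0.2 -0.  -0.4] 0.0494 0.0
[([0.722, 0.096], 96), ([0.539, -0.094], 37), ([0.634, -0.127], 49), ([0.761, -0.198], 176)]
[([0.746, -0.204], 38), ([0.742, 0.099], 85)]
[-0.03, 0.33, 5.07, [0.1, -0.0, 0.0]]
```

Emit:
send_rows(deltas=[[0.56,[0,0.3,3],[0,0,0]],[0.56,[0,0.3,4.5],[0,0,0]],[0.56,[0,0.3,5],[0,0,0]],[0.56,[0,0.3,5],[0,0,0]],[0.2,[0,0.3,5],[0,0,0]],[0.2,[0,0.3,5],[0,0,0]],[0.2,[0,0.3,5],[0,0,0]],[0.2,[0,0.3,5],[0,0,0]],[0.2,[0,0.3,5],[0,0,0]]])

```text
t: 14.8
position: [0.539, -0.0874, 0.0271]
tool_rot: [[0.257, 0.966, 0.002], [0.966, -0.257, -0.0], [0.0, 0.002, -1.0]]
force: [-0.3, 3.5, 6.5]
gripper_width: 0.037
grasp_force: 30.0
```

Run:
```python
from h import *
st(); go(U(-.02,-.028,.145),75.1)
```

```text
14.8 [ 0.539  -0.0874  0.0271] [-0.3  3.5  6.5] 0.037 30.0
[28.74, -9.36, -11.8, [0.1, -0.0, -0.0]]
```

Emit:
send_rows(deltas=[[0.2,[0,0,-3],[0,0,0]],[0.2,[0,0,-7],[0,0,0]],[0.2,[4,-1.3,-10],[0,0,0]],[0.2,[8,-2.6,-12],[0,0,0]],[0.2,[12,-3.9,-12],[0,0,0]],[0.2,[16,-5.2,-12],[0,0,0]],[0.2,[20,-6.5,-12],[0,0,0]],[0.2,[24,-7.8,-12],[0,0,0]],[0.2,[27,-9,-12],[0,0,0]],[0.2,[28.7,-9.4,-12],[0,0,0]]])

```text
t: 15.63
position: [0.52, 0.2177, 0.1464]
tool_rot: [[0.255, 0.967, 0.0], [0.967, -0.255, 0.001], [0.001, 0.0, -1.0]]
force: [0.1, 0.7, -0.9]
gripper_width: 0.037
grasp_force: 30.0
```

Run:
```python
from h import *
st(); go(U(-.02,-.028,.075),75.1)
```

```text
15.63 [0.52   0.2177 0.1464] [ 0.1  0.7 -0.9] 0.037 30.0
[-0.26, 0.29, 7.14, [0.0, -0.0, 0.1]]
```

Emit:
send_rows(deltas=[[0.2,[-0.2,0.2,3.5],[0,0,0]],[0.2,[-0.2,0.2,6],[0,0,0]],[0.2,[-0.2,0.2,7],[0,0,0]],[0.2,[-0.2,0.2,7],[0,0,0]],[0.52,[-0.2,0.2,7],[0,0,0]],[0.52,[-0.2,0.2,7],[0,0,0]],[0.52,[-0.2,0.2,7],[0,0,0]],[0.52,[-0.2,0.2,4],[0,0,0]],[0.52,[-0.2,0.2,0],[0,0,0]],[0.52,[-0.2,0.2,0],[0,0,0]]])

```text
t: 16.47
position: [0.5255, 0.212, 0.1534]
tool_rot: [[0.257, 0.966, 0.013], [0.966, -0.257, 0.002], [0.006, 0.012, -1.0]]
force: [0.4, 0.9, 0.8]
gripper_width: 0.0456
grasp_force: 0.0
```

Run:
```python
from h import *
st(); print(tabs("side")); go([.636,-.124,.08],75.1)
```

```text
16.47 [0.5255 0.212  0.1534] [0.4 0.9 0.8] 0.0456 0.0
[([0.534, 0.132], 21), ([0.741, 0.094], 57), ([0.688, 0.094], 28), ([0.635, -0.129], 48), ([0.76, -0.196], 179)]
[-29.61, 19.35, 7.09, [0.5, -0.2, -0.0]]
```

Emit:
send_rows(deltas=[[0.56,[-3.3,2.2,0],[0,0,0]],[0.56,[-6.6,4.4,0],[0,0,0]],[0.56,[-9.9,6.6,0],[0,0,0]],[0.56,[-13.2,8.8,0],[0,0,0]],[0.56,[-16.5,11,0],[0,0,0]],[0.56,[-20,13.2,1],[0,0,0]],[0.56,[-24,15.6,3],[0,0,0]],[0.56,[-27,17.8,5],[0,0,0]],[0.56,[-29.6,19.3,7],[0,0,0]],[0.56,[-29.6,19.3,7],[0,0,0]]])

```text
t: 17.35
position: [0.6326, -0.1294, 0.0717]
tool_rot: [[0.262, 0.965, -0.004], [0.965, -0.262, 0.0], [-0.001, -0.004, -1.0]]
force: [-1.2, 0.4, -0.7]
gripper_width: 0.0495
grasp_force: 0.0
```

Run:
```python
from h import *
st(); print(tabs("side"));print(tabs()); go([.636,-.124,.026],75.1)
```

```text
17.35 [ 0.6326 -0.1294  0.0717] [-1.2  0.4 -0.7] 0.0495 0.0
[([0.534, 0.132], 25), ([0.732, 0.101], 52), ([0.633, -0.131], 30), ([0.761, -0.198], 178)]
[([0.742, 0.098], 85)]
[0.22, 0.31, 4.84, [-0.1, -0.0, -0.1]]
```

Emit:
send_rows(deltas=[[0.56,[0.2,0.2,2.5],[0,0,0]],[0.56,[0.2,0.2,4],[0,0,0]],[0.56,[0.2,0.2,4.7],[0,0,0]],[0.56,[0.2,0.2,4.7],[0,0,0]],[0.2,[0.2,0.2,4.7],[0,0,0]],[0.2,[0.2,0.2,4.7],[0,0,0]],[0.2,[0.2,0.2,4.7],[0,0,0]],[0.2,[0.2,0.2,4.7],[0,0,0]],[0.2,[0.2,0.2,4.7],[0,0,0]]])

```text
t: 18.2
position: [0.6361, -0.1225, 0.0303]
tool_rot: [[0.257, 0.966, 0.002], [0.966, -0.257, -0.0], [0.0, 0.002, -1.0]]
force: [-0.4, 3.1, 7.2]
gripper_width: 0.0364
grasp_force: 30.0
```

Run:
```python
from h import *
st(); go(U(.02,-.028,.145),75.1)
```

```text
18.2 [ 0.6361 -0.1225  0.0303] [-0.4  3.1  7.2] 0.0364 30.0
[29.64, -15.65, -11.5, [0.1, -0.0, 0.0]]
```

Emit:
send_rows(deltas=[[0.2,[0,0,-3],[0,0,0]],[0.2,[0,0,-7],[0,0,0]],[0.2,[3.5,-1.8,-10],[0,0,0]],[0.2,[7,-3.6,-12],[0,0,0]],[0.2,[10.6,-5.5,-12],[0,0,0]],[0.2,[14.2,-7.5,-12],[0,0,0]],[0.2,[17.8,-9.5,-12],[0,0,0]],[0.2,[21.4,-11.4,-12],[0,0,0]],[0.2,[25,-13.2,-12],[0,0,0]],[0.2,[28,-14.8,-12],[0,0,0]]])

```text
t: 19.03
position: [0.5637, 0.1879, 0.1494]
tool_rot: [[0.257, 0.966, 0.001], [0.966, -0.257, 0.0], [0.0, 0.001, -1.0]]
force: [0.7, -0.1, -0.1]
gripper_width: 0.0366
grasp_force: 30.0
```

Run:
```python
from h import *
st(); go(U(.02,-.028,.075),75.1)
```

```text
19.03 [0.5637 0.1879 0.1494] [ 0.7 -0.1 -0.1] 0.0366 30.0
[1.49, -0.7, 7.44, [0.0, -0.0, 0.0]]
```

Emit:
send_rows(deltas=[[0.2,[1.5,-0.7,2],[0,0,0]],[0.2,[1.5,-0.7,5],[0,0,0]],[0.2,[1.5,-0.7,7.2],[0,0,0]],[0.2,[1.5,-0.7,7.2],[0,0,0]],[0.52,[1.5,-0.7,7.2],[0,0,0]],[0.52,[1.5,-0.7,7.2],[0,0,0]],[0.52,[1.5,-0.7,7.2],[0,0,0]],[0.52,[1,-0.7,4],[0,0,0]],[0.52,[-3,-0.7,0],[0,0,0]],[0,[-7,-0.7,-2],[0,0,0]]])

```text
t: 19.87
position: [0.5443, 0.1347, 0.1632]
tool_rot: [[0.255, 0.967, 0.005], [0.967, -0.255, 0.0], [0.002, 0.005, -1.0]]
force: [0.5, -1.3, 0.8]
gripper_width: 0.0416
grasp_force: 0.0
```

Emit:
send_rows(deltas=[[0,[-4,0,-4],[0,0,0]],[0,[-8,0,-7],[0,0,0]],[0,[-12,0,-10],[0,0,0]],[0,[-15,0,-13],[0,0,0]],[0,[-15,0,-15],[0,0,0]],[0,[-15,0,-15],[0,0,0]]])

```text
t: 20.37
position: [0.5054, -0.0137, 0.3169]
tool_rot: [[0.261, 0.965, 0.011], [0.965, -0.261, -0.004], [-0.001, 0.012, -1.0]]
force: [-0.3, -0.9, 1.5]
gripper_width: 0.0016
grasp_force: 0.0
```

Run:
```python
from h import *
st(); c=cam("top"); cv2.imwrite("pics/t2.png",cv2.resize(cv2.cvtColor(c["img"][160:270,130:350],cv2.COLOR_RGB2BGR),None,fx=3.6,fy=3.6)); print(tabs("side"),tabs())
go(U(0,.08,.29),75.1)
W=world(c);m=(c["img"].min(-1)>130)
for xu in(-.02,.02):
  for yu in(-.065,-.028):
    d=np.hypot(*(W[...,:2]-U(xu,yu,0)[:2]).transpose(2,0,1)); print(xu,yu,np.median(W[d<.01][:,2]))
```

```text
20.37 [ 0.5054 -0.0137  0.3169] [-0.3 -0.9  1.5] 0.0016 0.0
[([0.726, 0.096], 107), ([0.76, -0.198], 186)] [([0.76, -0.203], 45), ([0.741, 0.099], 87)]
[32.99, -2.14, 2.05, [0.1, -0.0, -0.1]]
-0.02 -0.065 0.038996883995073284
-0.02 -0.028 0.039078479191413495
0.02 -0.065 0.03995945163690384
0.02 -0.028 0.04637602590292045
```

View pics/t2.png

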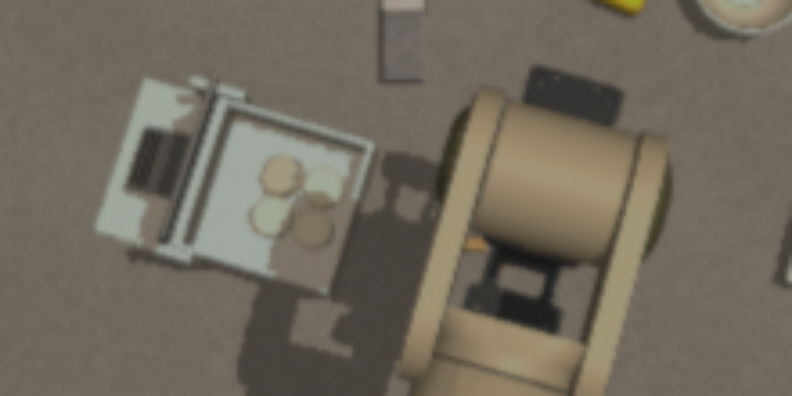

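The four tablets lie in the chamber in the crop, at (280,175), (322,185), (270,215) and (313,230), and none remain on the counter. Next I'll close the flap, starting by going over and behind the cover.

Emit:
send_rows(deltas=[[0,[4,-0.3,0],[0,0,0]],[0,[8,-0.6,0],[0,0,0]],[0,[12,-0.9,0],[0,0,0]],[0,[16,-1.2,0],[0,0,0]],[0,[20,-1.5,0],[0,0,0]],[0,[24,-1.8,0],[0,0,0]],[0,[28,-2,0],[0,0,0]],[0,[32,-2.1,0],[0,0,0]],[0,[34,-2.1,0],[0,0,0]],[0,[34,-2.1,0],[0,0,0]]])

```text
t: 21.35
position: [0.5713, 0.3285, 0.3066]
tool_rot: [[0.252, 0.968, -0.004], [0.968, -0.252, -0.0], [-0.001, -0.004, -1.0]]
force: [0.2, -0.8, -0.2]
gripper_width: 0.0008
grasp_force: 0.0
```

Run:
```python
from h import *
st(); go(U(0,.09,.214),75.1)
```

```text
21.35 [0.5713 0.3285 0.3066] [ 0.2 -0.8 -0.2] 0.0008 0.0
[-0.46, 0.22, 9.26, [-0.2, 0.1, 0.3]]
```

Emit:
send_rows(deltas=[[0,[-0.4,0.2,4],[0,0,0]],[0,[-0.4,0.2,7.5],[0,0,0]],[0,[-1.2,0.2,9.2],[0,0,0]],[0,[-3,0.2,9.3],[0,0,0]],[0,[-5,0.2,9.3],[0,0,0]],[0,[-6,0.2,9.5],[0,0,0]],[0,[-7.1,0.2,9.8],[0,0,0]],[0,[-8.1,0.2,10.2],[0,0,0]],[0,[-9.1,0.2,10.7],[0,0,0]],[0,[-10,0.2,11.3],[0,0,0]]])

```text
t: 22.18
position: [0.5478, 0.2261, 0.1963]
tool_rot: [[0.257, 0.966, -0.0], [0.966, -0.257, 0.0], [0.0, -0.0, -1.0]]
force: [0.2, 0.1, 0.7]
gripper_width: 0.0005
grasp_force: 0.5
```

Run:
```python
from h import *
st(); p=r.sense()["position"]; print(RU.T@p[:2]-[.4695,.3695]); go(U(0,-.029,.171),75.1)
```

```text
22.18 [0.5478 0.2261 0.1963] [0.2 0.1 0.7] 0.0005 0.5
[ 0.0017567  -0.01019481]
[-1.88, -0.17, 2.53, [-0.0, -0.0, 0.0]]
```

Emit:
send_rows(deltas=[[0,[-1,0,1.2],[0,0,0]],[0,[-1.9,0,2.5],[0,0,0]],[0,[-2.5,0,3.5],[0,0,0]],[0,[-3,0,4.4],[0,0,0]],[0,[-3.4,0,5.4],[0,0,0]],[0,[-3.8,0,6.4],[0,0,0]],[0,[-4,0,7.5],[0,0,0]],[0,[-4.2,0,8.4],[0,0,0]],[0,[-4.2,0,8.8],[0,0,0]],[0,[-4.2,0,8.8],[0,0,0]]])

```text
t: 23.02
position: [0.5371, 0.1856, 0.1087]
tool_rot: [[0.257, 0.966, -0.001], [0.966, -0.257, -0.0], [-0.001, -0.001, -1.0]]
force: [-0.8, -0.3, 0.8]
gripper_width: 0.0003
grasp_force: 0.0
```

Run:
```python
from h import *
st(); p=r.sense()["position"]; print(RU.T@p[:2]-[.4695,.3695]); c=cam("side"); cv2.imwrite("pics/s3.png",cv2.resize(cv2.cvtColor(c["img"][100:280,150:350],cv2.COLOR_RGB2BGR),None,fx=3,fy=3))
```

```text
23.02 [0.5371 0.1856 0.1087] [-0.8 -0.3  0.8] 0.0003 0.0
[ 0.0018312  -0.05201265]
```

View pics/s3.png

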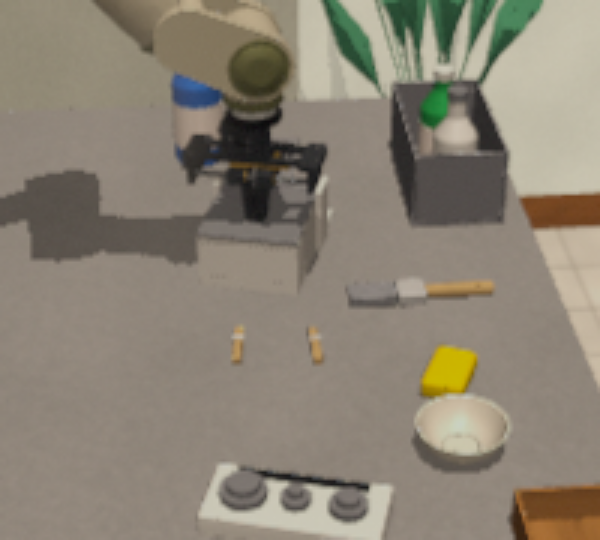

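The flap is almost level on the rim. I'll press it down to the seat.

Emit:
send_rows(deltas=[[0,[-1,0,0.3],[0,0,0]],[0,[-2,0,0.5],[0,0,0]],[0,[-2,0,0.9],[0,0,0]],[0,[-2,0,1.2],[0,0,0]],[0,[-2,0,1.2],[0,0,0]],[0,[-2,0,1.2],[0,0,0]]])

```text
t: 23.57
position: [0.5355, 0.1693, 0.107]
tool_rot: [[0.256, 0.966, 0.017], [0.967, -0.256, 0.006], [0.01, 0.015, -1.0]]
force: [-18.0, 11.9, 79.5]
gripper_width: 0.0003
grasp_force: 39.9
```

Emit:
send_rows(deltas=[[0,[0,0,-2],[0,0,0]],[0,[0,0,-5],[0,0,0]],[0,[-3,0,-8],[0,0,0]],[0,[-7,0,-9],[0,0,0]],[0,[-11,0,-9],[0,0,0]],[0,[-15,0,-9],[0,0,0]],[0,[-19,0,-9],[0,0,0]],[0,[-19,0,-9],[0,0,0]]])

```text
t: 24.23
position: [0.4823, -0.0224, 0.1868]
tool_rot: [[0.262, 0.965, -0.0], [0.965, -0.262, -0.002], [-0.002, 0.0, -1.0]]
force: [0.6, -0.2, 0.5]
gripper_width: 0.0004
grasp_force: 0.0
```

Run:
```python
from h import *
st(); c=cam("top"); W=world(c); img=c["img"]
P=fitunit(c); Q=P[:,:2]@RU-[.4695,.3695]; k=(abs(Q[:,0])<.06)&(Q[:,1]<.02)&(Q[:,1]>-.1)&(P[:,2]<.11)
f=np.polyfit(Q[k,1],P[k,2],1); print("flap slope",-f[0],k.sum())
v,u=np.mgrid[:384,:512]
for nm,(cx,cy,rr) in dict(mid=(375,197,7),small=(371,213,5),large=(366,230,9)).items():
    m=((u-cx)**2+(v-cy)**2<(rr+3)**2)&(W[...,2]>.037)&(W[...,2]<.06)
    P=W[m]; print(nm,m.sum(),np.round((P[:,:2].min(0)+P[:,:2].max(0))/2,4),np.round(P.mean(0),4),np.round(np.percentile(P[:,2],[50,90]),4))
m=(u>340)&(u<400)&(v>178)&(v<252)&(W[...,2]>.02)&(W[...,2]<.06)&(W[...,1]<-.2)
print(cv2.minAreaRect((W[m][:,:2]*1000).astype(np.float32)))
cv2.imwrite("pics/k.png",cv2.resize(cv2.cvtColor(img[175:255,150:400],cv2.COLOR_RGB2BGR),None,fx=3.2,fy=3.2))
```

```text
24.23 [ 0.4823 -0.0224  0.1868] [ 0.6 -0.2  0.5] 0.0004 0.0
flap slope 0.0026767526126367154 154
mid 128 [ 0.6132 -0.348 ] [ 0.6121 -0.347   0.0465] [0.0449 0.0549]
small 80 [ 0.5566 -0.3336] [ 0.5575 -0.3321  0.0453] [0.0438 0.0538]
large 212 [ 0.4985 -0.3107] [ 0.5007 -0.3145  0.0471] [0.0472 0.0546]
((559.00732421875, -327.83514404296875), (91.66983032226562, 201.22293090820312), 73.96550750732422)
```

View pics/k.png

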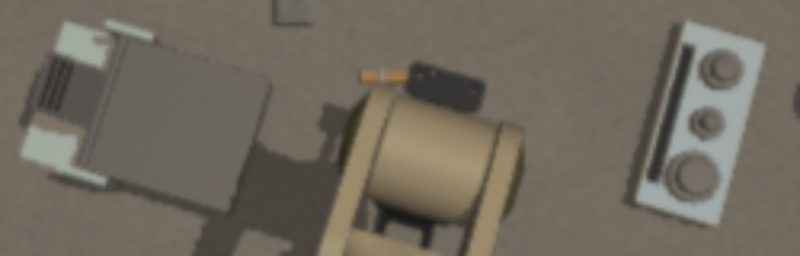

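The cover looks flat and shut (slope about 0), and the keys sit at crop positions (720,68) middle, (707,122) small and (692,175) large. Next is the small key.

Run:
```python
from h import *
go([.557,-.332,.10],75.1)
```

```text
[-28.17, 15.32, 8.7, [0.0, 0.0, -0.3]]
```

Emit:
send_rows(deltas=[[0,[-3.5,1.9,0],[0,0,0]],[0,[-7,3.8,0],[0,0,0]],[0,[-10.5,5.7,0],[0,0,0]],[0,[-14,7.6,0],[0,0,0]],[0,[-17.5,9.5,1],[0,0,0]],[0,[-21,11.4,3],[0,0,0]],[0,[-25,13.5,5],[0,0,0]],[0,[-28.2,15.3,7],[0,0,0]],[0,[-28.2,15.3,8],[0,0,0]],[0,[-28.2,15.3,8],[0,0,0]]])

```text
t: 25.12
position: [0.5586, -0.3297, 0.1027]
tool_rot: [[0.259, 0.966, -0.004], [0.966, -0.259, 0.004], [0.002, -0.005, -1.0]]
force: [0.1, 0.1, -0.6]
gripper_width: 0.0004
grasp_force: 0.0
```

Run:
```python
from h import *
st(); go([.557,-.332,.065],75.1)
```

```text
25.12 [ 0.5586 -0.3297  0.1027] [ 0.1  0.1 -0.6] 0.0004 0.0
[-0.27, -0.08, 3.77, [-0.3, -0.1, -0.1]]
```

Emit:
send_rows(deltas=[[0,[-0.2,-0.1,2],[0,0,0]],[0,[-0.2,-0.1,3],[0,0,0]],[0,[-0.2,-0.1,3.5],[0,0,0]],[0,[-0.2,-0.1,4],[0,0,0]],[0,[-0.2,-0.1,4],[0,0,0]],[0,[-0.2,-0.1,4],[0,0,0]]])

```text
t: 25.62
position: [0.5579, -0.3295, 0.0684]
tool_rot: [[0.256, 0.967, 0.001], [0.967, -0.256, -0.0], [0.0, 0.001, -1.0]]
force: [-1.6, 3.6, 5.0]
gripper_width: 0.0002
grasp_force: 2.7
```

Emit:
send_rows(deltas=[[0,[-0.1,0,0.2],[0,0,0]],[0,[-0.1,0,0.4],[0,0,0]],[0,[-0.1,0,0.4],[0,0,0]],[0,[-0.1,0,0.4],[0,0,0]]])

```text
t: 25.95
position: [0.558, -0.3297, 0.0679]
tool_rot: [[0.256, 0.967, 0.003], [0.967, -0.256, -0.0], [0.0, 0.003, -1.0]]
force: [-8.9, 13.3, 31.2]
gripper_width: 0.0005
grasp_force: 15.7
```

Emit:
send_rows(deltas=[[0,[0,0,-0.6],[0,0,0]],[0,[0,0,-0.6],[0,0,0]],[0,[0,0,-0.6],[0,0,0]],[0,[0,0,-0.6],[0,0,0]]])

```text
t: 26.28
position: [0.5578, -0.3313, 0.0694]
tool_rot: [[0.257, 0.967, 0.002], [0.967, -0.257, -0.001], [-0.0, 0.002, -1.0]]
force: [2.3, 2.2, 4.0]
gripper_width: 0.0004
grasp_force: 1.7
```

Emit:
send_rows(deltas=[[0,[0,0,-0.3],[0,0,0]],[0,[0,0,-0.3],[0,0,0]],[0,[0,0,-0.3],[0,0,0]],[0,[0,0,-0.3],[0,0,0]]])

```text
t: 26.62
position: [0.5572, -0.3318, 0.0717]
tool_rot: [[0.257, 0.966, -0.0], [0.966, -0.257, 0.0], [0.0, -0.0, -1.0]]
force: [1.2, 1.4, 2.5]
gripper_width: 0.0006
grasp_force: 1.2
```

The force against height follows the spring's line, so the small key went fully down. Now the middle key.

Emit:
send_rows(deltas=[[0,[0,0,-2],[0,0,0]],[0,[0,0,-4],[0,0,0]],[0,[0,2.5,-4],[0,0,0]],[0,[-0.1,5.8,-4],[0,0,0]],[0,[-0.1,5.8,-4],[0,0,0]],[0,[-0.1,5.8,-2.5],[0,0,0]],[0,[-0.1,5.8,-1],[0,0,0]],[0,[-0.1,5.8,0],[0,0,0]],[0,[-0.1,5.8,0.4],[0,0,0]],[0,[-0.1,5.8,0.4],[0,0,0]]])

```text
t: 27.45
position: [0.6124, -0.3475, 0.0685]
tool_rot: [[0.257, 0.966, -0.001], [0.966, -0.257, 0.0], [0.0, -0.001, -1.0]]
force: [-3.1, 2.0, 4.0]
gripper_width: 0.001
grasp_force: 1.9
```

Emit:
send_rows(deltas=[[0,[0,0,0.2],[0,0,0]],[0,[0,0,0.4],[0,0,0]],[0,[0,0,0.4],[0,0,0]],[0,[0,0,0.4],[0,0,0]]])

```text
t: 27.78
position: [0.6124, -0.3476, 0.068]
tool_rot: [[0.257, 0.966, 0.0], [0.966, -0.257, -0.001], [-0.001, 0.001, -1.0]]
force: [-10.7, 7.1, 27.4]
gripper_width: 0.0006
grasp_force: 13.4
```

The middle key is down, at the same bottom height and 27 N. I'll lift and press the large key, 11.6 cm back along the row.

Emit:
send_rows(deltas=[[0,[0,0,-2],[0,0,0]],[0,[0,0,-4.4],[0,0,0]],[0,[0,-4,-4.4],[0,0,0]],[0,[0.1,-8,-4.4],[0,0,0]],[0,[0.2,-11.6,-4.4],[0,0,0]],[0,[0.2,-11.6,-4.4],[0,0,0]],[0,[0.2,-11.6,-2.5],[0,0,0]],[0,[0.2,-11.6,-1],[0,0,0]],[0,[0.2,-11.6,0],[0,0,0]],[0,[0.2,-11.6,0],[0,0,0]]])

```text
t: 28.62
position: [0.501, -0.3161, 0.0679]
tool_rot: [[0.257, 0.966, -0.0], [0.966, -0.257, -0.002], [-0.002, 0.0, -1.0]]
force: [-11.1, 5.6, 31.2]
gripper_width: 0.0003
grasp_force: 15.4
```

Emit:
send_rows(deltas=[[0,[0,0,0.1],[0,0,0]],[0,[0,0,0.2],[0,0,0]],[0,[0,0,0.2],[0,0,0]]])

```text
t: 28.87
position: [0.5011, -0.3162, 0.0675]
tool_rot: [[0.257, 0.967, 0.001], [0.967, -0.257, -0.003], [-0.003, 0.002, -1.0]]
force: [-16.1, 9.7, 50.4]
gripper_width: 0.0006
grasp_force: 25.3
```

Emit:
send_rows(deltas=[[0,[0,0,-3],[0,0,0]],[0,[0,0,-7],[0,0,0]],[0,[0,0,-11],[0,0,0]],[0,[0,0,-14],[0,0,0]],[0,[0,0,-14],[0,0,0]],[0,[0,0,-14],[0,0,0]]])

```text
t: 29.37
position: [0.5017, -0.3162, 0.2032]
tool_rot: [[0.257, 0.966, 0.002], [0.966, -0.257, -0.002], [-0.002, 0.003, -1.0]]
force: [0.8, 0.6, -1.3]
gripper_width: 0.0007
grasp_force: 0.0
```

Run:
```python
from h import *
st(); print(tabs("side")); c=cam("top"); P=fitunit(c); Q=P[:,:2]@RU-[.4695,.3695]; k=(abs(Q[:,0])<.06)&(Q[:,1]<.02)&(Q[:,1]>-.1)&(P[:,2]<.11)
print("flap",-np.polyfit(Q[k,1],P[k,2],1)[0],k.sum()); print(r.hand_in())
```

```text
29.37 [ 0.5017 -0.3162  0.2032] [ 0.8  0.6 -1.3] 0.0007 0.0
[([0.725, 0.095], 106), ([0.759, -0.199], 191)]
flap 0.010846471074563099 148
the job is handed in; nothing more can be done
None
```

I put all four tablets in the chamber, shut the flap (measured about 0.01 rad) and pressed the keys small, middle, large, each to its stop; I handed the job in at about 29 s, and the hand-in returned no verdict.

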